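Butt the neck blocks up and hold the moisture meter on the mark

ROBOT

A 6-joint arm with a two-finger parallel gripper is mounted at the origin on a cart in front of the work surface, level with it; the furniture and walls round the work are solid. World frame = base frame: x ahead of the robot, y to its left, z up, the work surface at z = 0. Lengths are in mm, angles in degrees, forces in N, time in s.
With the tool pointing down it reaches from about 300 to 850 mm from the base axis. Payload 4.2 kg.
Tool frame: the origin (TCP) lies midway between the tips of the shut fingers; the grasp point (between the pads) lies 19 mm behind it; z points along the fingers, y is the line along which they close (so a half turn about z gives the same grasp; the last joint's range is limited). The gripper opens to 91 mm and grips with 3 to 60 N. Pads are 32 mm wide; open, the fingers measure 118 mm over their backs; the gripper's body (76 mm by 178 mm) begins 60 mm behind the grasp point.
Start: joints at [-64.687, 18.312, 89.639, -0, 72.044, -1.146], TCP at [256.203, -514.785, 213.976] pointing down, gripper open.
Joint ranges: [-177.97, 177.97], [-48.28, 115.42], [12.27, 149.76], [-77.06, 257.06], [2.81, 150.46], [-146.56, 146.56]. Speed limits (degrees/s): [147.25, 147.25, 180, 180, 180, 180].

INTERFACE

Orientations are given as [roll, pitch, yaw] about the fixed x, y, z axes, in that order (R = Rz(yaw) Ry(pitch) Rx(roll)).
In Python, from workcell import env gives the robot as it stands.
- The arm moves only by the shell command python3 drive.py [OPENING] [FORCE], which reads ROWS from standard input. ROWS is a JSON list of rows, 1 to 8 of them, each of 6 numbers: dx, dy, dz in mm, then a rotation vector rx, ry, rz in degrees; each row shifts and turns the commanded pose from where the row before left it, along the tool's axes as they then stand; what a row does not reach is not made up. A row lasts 1/10 s, in which the tool goes at most 50 mm and 8.59 degrees, less where a joint would pass 70% of its speed; a pose out of reach is approached as far as the arm can. OPENING is the finger opening in mm, set as the command begins (- or left out keeps the last). The fingers move at their own pace and stop on an object; FORCE is the grip in N (left out, the last holds). Time passes only in rows, so rows that do not move let the fingers close. It prints the time, the measured TCP pose, the force, the opening and the grip force at its end. Input that does not fit is refused with a message, and nothing moves.
- env.state(): the state, without advancing time (a new reading comes with each control period).
- env.grab_frame(name): name is "scene" or "top" or "wrist"; returns the picture (384x512x3 uint8, blue, green, red); there is no depth.
- env.camera_model(name): a dict with "fx", "fy", "cx", "cy" (pixels), "T" (4x4, takes a point from camera to world coordinates). Camera axes: x right, y up, looking along -z (the intrinsics and any distortion apply to the point x, -y, -z); pixel columns grow to the right and rows downward; lengths in mm; the calibration is good to about 2 mm. A picture is of the moment at which its call begins: read the wrist's pose just before it. camera_model takes no time and is no camera call; for the wrist camera it gives the pose at the moment of the call.
- env.job_done(): hands the job in; it is judged then, once.
The state is a dict: "time_s": time; "qpos": joint angles; "qvel": joint speeds; "effort": joint torques, N m; "ee_pos": TCP position; "ee_rot": TCP orientation; "force": force on the tool from outside, world axes, zero at the start; "torque": the same for the moment, N m; "gripper_width": finger opening in mm; "gripper_force": force on a finger pad.
Only numpy, scipy, OpenCV 4.12 (cv2) and the standard library are available. Lean on these libraries where they do the work, as an engineer would, in place of code of your own. Each camera call takes 0.05 s, during which the arm holds its last target. There are 200 camera calls.

TASK

Check the moisture of a guitar neck block before glue-up. First slide the three loose neck blocks on the fenced board into one tight straight row, the one with the pencil cross staying in the middle: every block flat on the board with its end against the long fence, its sides touching its neighbours, and the left one against the short stop, so that the meter senses solid wood all round. Then lift the moisture meter straight out of its wooden stand, hold it upright with its sprung foot centred on the pencil cross and press lightly until the foot is pushed about halfway in; finish while holding it there for the reading, without having knocked the jar or the cork block about.

Things in the scene. Friction and masses are not known exactly. Their poses are not given: they have to be found in the camera images.
- board: fixed glue-up board, pale wood, 190 (x) x 230 (y) x 14 mm; origin: centre of its underside. Fence all along its far (+x) edge, inner face at x = +73 mm; stop on its left (+y) edge, inner face at y = +95 mm, from the fence to x = -32 mm; both about 20 mm thick, tops 42 mm above the bench. Finished row: block centres at x = +40, y = +74, +32, -10 mm (board frame)
- block_1: left neck block: reddish wood block, 66 (x) x 42 (y) x 36 (z) mm, about 75 g, with a dark drilled hole in its top, some 10 mm from the middle towards the far (+x) end; loose on the board; origin at the centre of its underside, x along its length
- block_2: middle neck block, same size and form, the only one with a pencil cross on its top
- block_3: right neck block, same size and form as the left one
- cross (a point): centre of the pencil cross (two 20 mm strokes) on the top of the middle block, on the half nearer the robot, 18 mm from the block's centre (block frame x = -18 mm, y = 0), 36 mm above the block's underside, 50 mm above the bench when the block lies on the board
- stand: wooden block 80 x 80 x 60 mm, fixed to the bench, with a blind hole of 33 mm diameter, 53 mm deep, in the middle of its top; origin at the centre of its underside; it holds the meter upright. It and the glue jar may each be on the left or the right of the board
- meter: moisture meter, about 180 g, upright in the stand. Origin: on its axis at the lower end of the round black nose (28 mm dia., z 0 to 34 mm); flange 44 mm dia., z 34 to 47 mm, rests on the stand's top; grey handle 38 (x) x 30 (y) mm, z 46 to 122 mm (its top), grip it across y or x; display on its -x side. Raise it 55 mm or more to clear the stand
- meter_foot (a joint): how far the sprung sensor foot is pushed up into the meter: 0 fully out, 0.008 m fully in; the spring gives 1.5 N at the start of travel and 0.5 N more per mm (3.5 N halfway)
- pad (a point): centre of the underside of the sensor foot, a black disc of 20 mm diameter; 16 mm below the meter's origin with the foot fully out (z = -16 mm), on the meter's axis
- glue_jar: bystander: glass jar with a red lid, 64 mm diameter, 97 mm high, loose; origin at the centre of its underside
- cork_block: bystander: cork sanding block 55 x 86 x 32 mm, loose; origin at the centre of its underside

How it is judged:
By the outcome, as a careful person would: the job done as asked, in the order asked, and still so for the second after the job is handed in, while the arm keeps its last pose, push and grip.
It also fails if it takes over 61 s, if anything falls off the work surface, if the arm or the gripper's body presses on something with over 40 N, if the wrist force passes 120 N, or if a joint passes its speed limit or range.

## Working session

There is one attempt and no reset: what is moved stays moved. The work goes in short steps, Python scripts to look and compute and a shell command to move; the robot and the scene stay as the last step left them, time stands still between calls to the robot, and variables do not carry over. Pictures are saved under pics/ and viewed, at most 10 in all, crops included, and the job is handed in when it is done.

```bash
ls; mkdir -p pics; python3 - <<'E'
from workcell import env
import cv2, numpy as np
for n in("scene","top"):
    im=env.grab_frame(n); cv2.imwrite(f"pics/{n}0.png",im)
    m=env.camera_model(n); print(n,{k:np.round(v,3).tolist() for k,v in m.items()})
print(env.state())
E
```

```text
drive.py
pics
workcell.py
scene {'fx': 451.394, 'fy': 451.394, 'cx': 253.164, 'cy': 190.906, 'T': [[0.431, 0.499, -0.752, -109.547], [-0.902, 0.253, -0.35, -453.458], [0.015, 0.829, 0.559, 547.779], [0.0, 0.0, 0.0, 1.0]]}
top {'fx': 358.385, 'fy': 358.385, 'cx': 250.531, 'cy': 195.859, 'T': [[-0.019, 0.991, -0.136, 418.93], [-1.0, -0.016, 0.024, -141.684], [0.022, 0.136, 0.99, 891.904], [0.0, 0.0, 0.0, 1.0]]}
{'time_s': 0.1, 'qpos': array([-6.46860691e+01,  1.83479198e+01,  8.96966888e+01, -2.23637735e-04,
        7.20442701e+01, -1.14730746e+00]), 'qvel': array([ 0.06409304, -0.11010015, -0.22933023, -0.05955863,  0.03259127,
        0.02265383]), 'effort': array([-3.97157294e-05, -4.13331127e+01, -2.32510257e+01,  7.29010231e-02,
        4.21167444e-02, -5.89373167e-05]), 'ee_pos': array([ 256.01839144, -514.37765033,  213.22341867]), 'ee_rot': array([-1.79911135e+02, -1.56701724e-03,  2.64613063e+01]), 'force': array([-0.43809128,  0.66122851, -0.21614726]), 'torque': array([ 0.05520713, -0.02906752, -0.04386398]), 'gripper_force': 0.0, 'gripper_width': 90.92949634430707}
```
View pics/scene0.png

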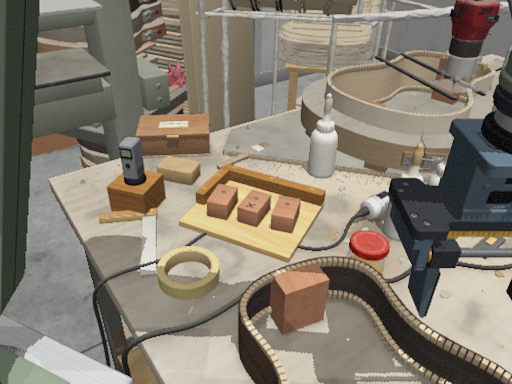

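View pics/top0.png

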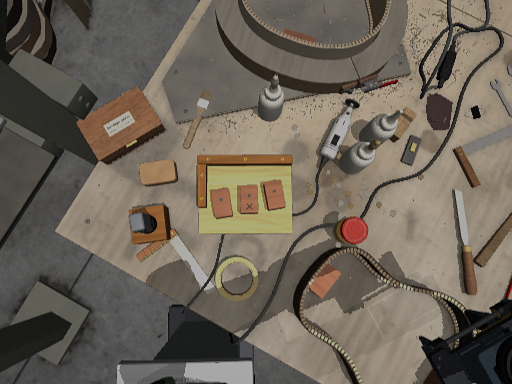

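The scene view shows the meter in its stand at left (130,160)/(137,190), three blocks on the board about (222,200), (254,207) and (286,212), and the jar at (370,245). In the top view the blocks are at (221,203), (248,199, cross) and (274,195), the stand is at (150,224), the cork at (157,172) and the jar lid at (352,230).

```bash
cat > h.py <<'E'
from workcell import env
import cv2, numpy as np
from scipy.spatial.transform import Rotation as R
def ray(m,px):
    d=np.array([(px[0]-m["cx"])/m["fx"],-(px[1]-m["cy"])/m["fy"],-1.]); T=np.array(m["T"])
    return T[:3,3],T[:3,:3]@d
def onz(m,px,z):
    o,d=ray(m,px); return o+d*(z-o[2])/d[2]
def proj(m,p):
    T=np.array(m["T"]); c=T[:3,:3].T@(np.array(p)-T[:3,3]); return m["cx"]+m["fx"]*c[0]/-c[2], m["cy"]-m["fy"]*c[1]/-c[2]
def tri(m1,p1,m2,p2):
    o1,d1=ray(m1,p1);o2,d2=ray(m2,p2)
    s=np.linalg.lstsq(np.c_[d1,-d2],o2-o1,rcond=None)[0]
    a,b=o1+s[0]*d1,o2+s[1]*d2
    return (a+b)/2,np.linalg.norm(a-b)
def toolmove(target,yaw=None):
    """remaining move in tool axes from measured pose, and yaw turn (deg about tool z)"""
    s=env.state(); Rt=R.from_euler("xyz",s["ee_rot"],degrees=True)
    return np.round(Rt.inv().apply(np.array(target)-s["ee_pos"]),1), np.round(s["ee_pos"],1), np.round(s["ee_rot"],2)
E
python3 - <<'E'
from h import *
t=env.camera_model("top"); s=env.camera_model("scene")
for n,p,q,z in [("b1",(221,203),(222,200),50),("b2",(248,199),(254,207),50),("b3",(274,195),(286,212),50)]:
    print(n,onz(t,p,z).round(),tri(t,p,s,q))
for n,p,z in [("fenceL",(198,156),42),("fenceR",(292,156),42),("boardBL",(199,234),14),("boardBR",(292,233),14),("stand",(150,224),60),("jar",(352,230),97),("cork",(157,172),32)]: print(n,onz(t,p,z).round())
w=env.camera_model("wrist"); st=env.state()
Rt=R.from_euler("xyz",st["ee_rot"],degrees=True).as_matrix()
T=np.array(w["T"]); print("cam in tool",(Rt.T@(T[:3,3]-st["ee_pos"])).round(1),(Rt.T@T[:3,:3]).round(2).tolist(),w["fx"],w["cx"],w["cy"])
E
```

```text
b1 [518. -92.  50.] (array([520.37717619, -91.99002048,  36.83316734]), np.float64(1.7626147892292112))
b2 [ 527. -156.   50.] (array([ 529.23433571, -157.13023111,   35.3966835 ]), np.float64(2.1710480389255387))
b3 [ 535. -218.   50.] (array([ 537.48004213, -219.96478881,   38.90398622]), np.float64(2.4064102178245004))
fenceL [635. -37.  42.]
fenceR [ 632. -265.   42.]
boardBL [448. -36.  14.]
boardBR [ 446. -263.   14.]
stand [471.  71.  60.]
jar [ 448. -385.   97.]
cork [599.  64.  32.]
cam in tool [  70.7    0.3 -171.6] [[0.0, 0.97, 0.25], [1.0, -0.0, 0.0], [0.0, 0.25, -0.97]] 270.78592549289124 254.3990745572655 201.54642531463855
```

```bash
echo '[[50,-24,0,0,0,0],[50,-24,0,0,0,0],[50,-24,0,0,0,0],[50,-24,0,0,0,0],[50,-24,0,0,0,0],[50,-24,0,0,0,0],[50,-24,0,0,0,0],[50,-24,0,0,0,0]]' | python3 drive.py 14; echo '[[0,0,0,0,0,6.6],[0,0,20,0,0,6.6],[0,0,0,0,0,6.6],[0,0,0,0,0,6.6],[0,0,0,0,0,0],[0,0,0,0,0,0]]' | python3 drive.py
python3 - <<'E'
from h import *
m=env.camera_model("wrist"); im=env.grab_frame("wrist"); cv2.imwrite("pics/w1.png",im)
import pickle; pickle.dump(m,open("pics/w1.pkl","wb")); print(env.state()["ee_pos"],env.state()["ee_rot"])
E
```

```text
time_s: 0.9
ee_pos: [502.6, -197.3, 213.7]
ee_rot: [-180.0, 0.0, 26.5]
force: [1.2, -0.6, -0.8]
gripper_width: 29.8
gripper_force: 0.0
time_s: 1.5
ee_pos: [501.8, -199.1, 193.7]
ee_rot: [-180.0, 0.0, 0.2]
force: [0.2, 0.1, 0.3]
gripper_width: 13.9
gripper_force: 0.0
[ 501.7989573  -199.14900697  193.85553568] [-1.79998189e+02  1.36092288e-02  1.70634453e-01]
```

View pics/w1.png

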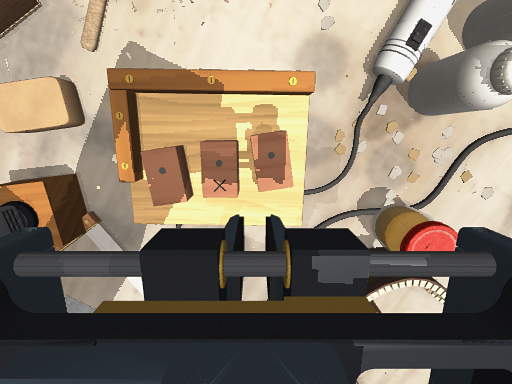

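The wrist view shows the cross at (220,186), block holes at (162,170), (219,163) and (270,155), the fence along row ~80, the stop at column ~122, the stand and meter at lower left and the jar at lower right (430,240).

```bash
python3 - <<'E'
from h import *
im=cv2.imread("pics/w1.png"); cv2.imwrite("pics/w1c.png",cv2.resize(im[60:230,105:325],None,fx=3.5,fy=3.5,interpolation=cv2.INTER_CUBIC))
E
```

```text
(no output)
```

View pics/w1c.png

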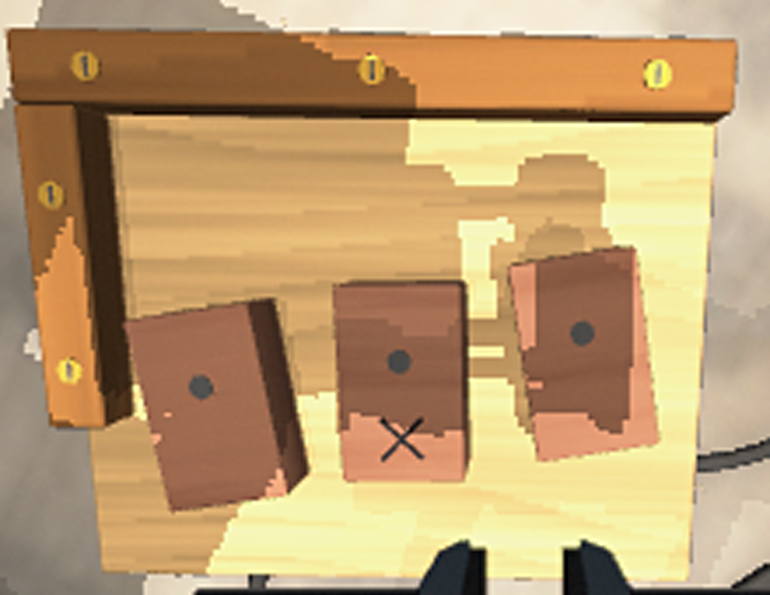

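```bash
python3 - <<'E'
from h import *
import pickle
m=pickle.load(open("pics/w1.pkl","rb")); t=env.camera_model("top"); s=env.camera_model("scene")
P=lambda c:((c[0]+.5)/3.5+105-.5,(c[1]+.5)/3.5+60-.5)
for n,c in dict(fl=(108,115),fr=(715,122),stb=(132,385),nl=(103,572),nr=(688,580)).items(): print(n,onz(m,P(c),14).round(1))
for n,c in dict(b1=[(127,322),(248,301),(290,492),(172,510)],b2=[(334,284),(464,283),(466,480),(343,482)],b3=[(510,265),(633,248),(659,442),(540,461)]).items():
    q=np.array([onz(m,P(k),50) for k in c]); print(n,q.mean(0).round(1), "yaw",np.degrees(np.arctan2(*( (q[0]+q[1]-q[2]-q[3])[[1,0]]))).round(1))
print("cross",onz(m,P((402,440)),50).round(1),"holes",[onz(m,P(c),50).round(1) for c in[(201,387),(399,361),(582,333)]])
# height check of cross with top view
im=env.grab_frame("top"); cv2.imwrite("pics/t1.png",im)
for c,p in[((402,440),(248.5,206)),]: print(tri(m,P(c),t,p))
E
```

```text
fl [618.4 -53.9  14. ]
fr [ 616.9 -264.6   14. ]
stb [524.5 -52.9  14. ]
nl [451.1 -34.3  14. ]
nr [ 448.8 -263.1   14. ]
b1 [521.6 -93.2  50. ] yaw 8.5
b2 [ 529.8 -157.9   50. ] yaw -0.0
b3 [ 539.5 -219.    50. ] yaw 9.3
cross [ 511.1 -157.4   50. ] holes [array([528.8, -90.9,  50. ]), array([ 537.7, -157.2,   50. ]), array([ 547.1, -217.6,   50. ])]
(array([ 510.4904055 , -156.92399648,   46.63653957]), np.float64(0.1400933223190618))
```

```bash
echo '[[-14,-35,0,0,0,0],[-14,-35,0,0,0,0],[-14,-34,0,0,0,0],[0,0,42,0,0,0],[0,0,42,0,0,0],[0,0,42,0,0,0],[0,0,42,0,0,0],[0,0,4,0,0,0]]' | python3 drive.py 14; echo '[[8,0,0,0,0,0],[8,0,0,0,0,0],[8,0,0,0,0,0],[8,0,0,0,0,0],[8,0,0,0,0,0],[8,0,0,0,0,0],[8,0,0,0,0,0],[8,0,0,0,0,0]]' | python3 drive.py; echo '[[4,0,0,0,0,0],[4,0,0,0,0,0],[2,0,0,0,0,0],[1,0,0,0,0,0],[0,0,0,0,0,0]]' | python3 drive.py
```

```text
time_s: 2.4
ee_pos: [456.1, -94.4, 18.3]
ee_rot: [-179.9, 0.6, 0.1]
force: [-1.1, -0.1, 0.9]
gripper_width: 14.0
gripper_force: 0.0
time_s: 3.2
ee_pos: [524.5, -95.1, 22.0]
ee_rot: [180.0, 0.0, 0.1]
force: [-0.6, 0.8, 1.5]
gripper_width: 13.8
gripper_force: 0.6
time_s: 3.7
ee_pos: [533.1, -95.0, 21.7]
ee_rot: [-180.0, 0.2, 0.1]
force: [-4.7, -0.6, 3.5]
gripper_width: 14.0
gripper_force: 2.4
```

```bash
echo '[[1,0,0,0,0,0],[0,0,0,0,0,0],[0,0,0,0,0,0]]' | python3 drive.py; echo '[[1,0,0,0,0,0],[0,0,0,0,0,0],[0,0,0,0,0,0]]' | python3 drive.py
```

```text
time_s: 4.0
ee_pos: [533.1, -95.0, 21.8]
ee_rot: [-180.0, 0.3, 0.1]
force: [-6.5, -1.7, 5.6]
gripper_width: 14.0
gripper_force: 3.6
time_s: 4.3
ee_pos: [533.0, -95.0, 21.8]
ee_rot: [-180.0, 0.4, 0.1]
force: [-9.9, -1.6, 8.0]
gripper_width: 14.1
gripper_force: 4.8
```

```bash
echo '[[-35,0,0,0,0,0],[-35,0,0,0,0,0],[0,32,0,0,0,0],[0,31,0,0,0,0],[0,0,0,0,0,0],[8,0,0,0,0,0],[8,0,0,0,0,0],[8,0,0,0,0,0]]' | python3 drive.py; echo '[[8,0,0,0,0,0],[8,0,0,0,0,0],[8,0,0,0,0,0],[8,0,0,0,0,0],[8,0,0,0,0,0],[4,0,0,0,0,0],[1,0,0,0,0,0],[0,0,0,0,0,0]]' | python3 drive.py
```

```text
time_s: 5.1
ee_pos: [491.7, -157.3, 21.9]
ee_rot: [-180.0, 0.0, 0.1]
force: [-2.3, 0.2, 0.6]
gripper_width: 14.2
gripper_force: 0.6
time_s: 5.9
ee_pos: [532.4, -157.9, 21.7]
ee_rot: [-179.9, 0.5, 0.1]
force: [-9.0, -0.9, 6.3]
gripper_width: 14.1
gripper_force: 4.5
```

```bash
echo '[[-35,0,0,0,0,0],[-30,0,0,0,0,0],[0,32,0,0,0,0],[0,31,0,0,0,0],[0,0,0,0,0,0],[8,0,0,0,0,0],[8,0,0,0,0,0],[8,0,0,0,0,0]]' | python3 drive.py; echo '[[8,0,0,0,0,0],[8,0,0,0,0,0],[8,0,0,0,0,0],[8,0,0,0,0,0],[4,0,0,0,0,0],[1,0,0,0,0,0],[0,0,0,0,0,0],[0,0,0,0,0,0]]' | python3 drive.py
```

```text
time_s: 6.7
ee_pos: [495.7, -220.2, 21.9]
ee_rot: [-180.0, 0.0, 0.1]
force: [-1.2, 1.3, 0.7]
gripper_width: 13.8
gripper_force: 0.5
time_s: 7.5
ee_pos: [531.7, -221.1, 21.9]
ee_rot: [-180.0, 0.0, 0.0]
force: [-0.6, 0.9, -0.0]
gripper_width: 14.2
gripper_force: 0.5
```

```bash
echo '[[1.5,0,0,0,0,0],[1.5,0,0,0,0,0],[1,0,0,0,0,0],[0,0,0,0,0,0],[0,0,0,0,0,0]]' | python3 drive.py; echo '[[-40,0,0,0,0,0],[-40,0,0,0,0,0],[0,0,-40,0,0,0],[0,0,-40,0,0,0],[0,0,-40,0,0,0],[0,0,-40,0,0,0],[0,0,0,0,0,0]]' | python3 drive.py; python3 - <<'E'
from h import *
import pickle
m=env.camera_model("wrist"); im=env.grab_frame("wrist"); cv2.imwrite("pics/w2.png",im); pickle.dump(m,open("pics/w2.pkl","wb"))
a,b=proj(m,(640,-40,14)),proj(m,(445,-270,14)); print(a,b)
h=cv2.cvtColor(im,cv2.COLOR_BGR2HSV)
g=cv2.cvtColor(im,cv2.COLOR_BGR2GRAY)
cv2.imwrite("pics/w2c.png",cv2.resize(im[60:230,105:325],None,fx=3.5,fy=3.5,interpolation=cv2.INTER_CUBIC))
E
```

```text
time_s: 8.0
ee_pos: [531.7, -220.9, 22.0]
ee_rot: [-179.9, 0.5, 0.1]
force: [-11.0, -0.9, 7.8]
gripper_width: 14.0
gripper_force: 5.7
time_s: 8.7
ee_pos: [459.7, -223.0, 188.0]
ee_rot: [179.6, -0.7, 0.0]
force: [-0.1, 0.5, 0.5]
gripper_width: 14.1
gripper_force: 0.0
(np.float64(93.6246673448438), np.float64(34.772612603210405)) (np.float64(289.47952587952426), np.float64(200.81125437441884))
```

```bash
echo '[[42,21,0,0,0,0],[42,21,0,0,0,0],[41,20,0,0,0,0],[0,0,42,0,0,0],[0,0,42,0,0,0],[0,0,42,0,0,0],[0,0,40,0,0,0],[0,0,0,0,0,0]]' | python3 drive.py; echo '[[0,-8,0,0,0,0],[0,-8,0,0,0,0],[0,-8,0,0,0,0],[0,-8,0,0,0,0],[0,-8,0,0,0,0],[0,-8,0,0,0,0],[0,-8,0,0,0,0],[0,-8,0,0,0,0]]' | python3 drive.py
```

```text
time_s: 9.55
ee_pos: [577.0, -281.5, 9.1]
ee_rot: [-179.7, 0.6, 0.1]
force: [-1.4, -0.5, 0.5]
gripper_width: 13.9
gripper_force: 0.0
time_s: 10.35
ee_pos: [581.8, -219.3, 16.9]
ee_rot: [179.9, -0.1, 0.1]
force: [-0.6, -4.8, 5.6]
gripper_width: 14.1
gripper_force: 2.8
```

```bash
echo '[[0,-4,-4,0,0,0],[0,-4,0,0,0,0],[0,-4,0,0,0,0],[0,-3,0,0,0,0],[0,-2,0,0,0,0],[0,0,0,0,0,0],[0,0,0,0,0,0]]' | python3 drive.py
```

```text
time_s: 11.05
ee_pos: [580.8, -201.9, 19.8]
ee_rot: [-180.0, 0.0, 0.0]
force: [-0.3, -0.5, -0.4]
gripper_width: 14.1
gripper_force: 0.1
```

```bash
echo '[[0,-2,0,0,0,0],[0,-1,0,0,0,0],[0,0,0,0,0,0],[0,0,0,0,0,0]]' | python3 drive.py;echo '[[0,-1.5,0,0,0,0],[0,0,0,0,0,0],[0,0,0,0,0,0]]' | python3 drive.py
```

```text
time_s: 11.45
ee_pos: [580.9, -199.6, 20.0]
ee_rot: [180.0, -0.0, 0.1]
force: [-0.9, -3.5, 0.2]
gripper_width: 13.8
gripper_force: 2.0
time_s: 11.75
ee_pos: [580.7, -199.4, 20.1]
ee_rot: [179.8, 0.0, 0.1]
force: [-1.6, -8.9, -0.6]
gripper_width: 13.9
gripper_force: 4.2
```

```bash
echo '[[0,-1,0,0,0,0],[0,0,0,0,0,0],[0,15,0,0,0,0],[0,0,-43,0,0,0],[0,0,-43,0,0,0],[0,0,-43,0,0,0],[-30,0,-43,0,0,0],[-30,-15,0,0,0,0]]' | python3 drive.py;echo '[[-30,-20,0,0,0,0],[0,0,0,0,0,0],[0,0,0,0,0,0],[0,0,0,0,0,0]]' | python3 drive.py; python3 - <<'E'
from h import *
import pickle
m=env.camera_model("wrist"); im=env.grab_frame("wrist"); cv2.imwrite("pics/w3.png",im); pickle.dump(m,open("pics/w3.pkl","wb"))
p=np.array([proj(m,(x,y,14)) for x in(440,645) for y in(-270,-30)]); lo=np.maximum(p.min(0).astype(int)-5,0); hi=p.max(0).astype(int)+5
hi[1]=min(hi[1],lo[1]+180); f=3.4; print(lo,hi,f)
cv2.imwrite("pics/w3c.png",cv2.resize(im[lo[1]:hi[1],lo[0]:hi[0]],None,fx=f,fy=f,interpolation=cv2.INTER_CUBIC)[:600,:800])
E
```

```text
time_s: 12.55
ee_pos: [525.8, -198.5, 196.0]
ee_rot: [179.8, -0.7, -0.0]
force: [0.0, -0.6, 0.1]
gripper_width: 13.9
gripper_force: 0.0
time_s: 12.95
ee_pos: [493.4, -177.0, 190.1]
ee_rot: [-180.0, -0.1, 0.0]
force: [-0.9, -0.8, 0.2]
gripper_width: 14.2
gripper_force: 0.0
[124  55] [339 231] 3.4
```

View pics/w3c.png

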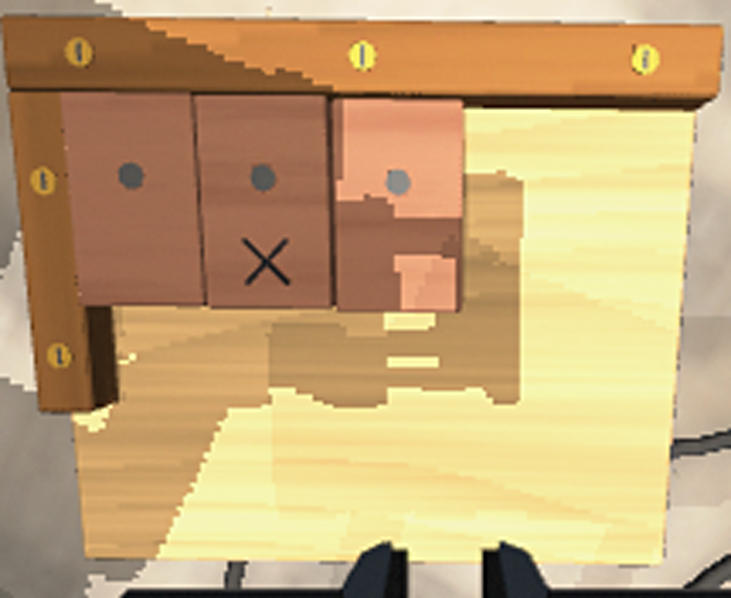

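The crop shows the row seated against fence and stop, with the cross on the middle block at crop (267,262). The b2/b3 joint near column 333 looks slightly wider than b1/b2, so I'll press each near end again and then the side.

```bash
echo '[[7,-18,42,0,0,0],[0,0,42,0,0,0],[0,0,42,0,0,0],[0,0,42,0,0,0],[0,0,0,0,0,0],[10,0,0,0,0,0],[10,0,0,0,0,0],[10,0,0,0,0,0]]' | python3 drive.py; echo '[[3,0,0,0,0,0],[2,0,0,0,0,0],[0,0,0,0,0,0],[0,0,0,0,0,0]]' | python3 drive.py
```

```text
time_s: 13.8
ee_pos: [531.8, -159.1, 23.6]
ee_rot: [179.9, -0.2, 0.1]
force: [-0.7, -0.2, 0.5]
gripper_width: 14.4
gripper_force: 0.3
time_s: 14.2
ee_pos: [532.4, -158.7, 22.8]
ee_rot: [180.0, 0.2, 0.1]
force: [-6.4, -0.7, 5.1]
gripper_width: 14.1
gripper_force: 3.3
```

Now b2 and b1, backing off between presses.

```bash
echo '[[-15,0,0,0,0,0],[0,-42,0,0,0,0],[0,0,0,0,0,0],[9,0,0,0,0,0],[5,0,0,0,0,0],[2,0,0,0,0,0],[0,0,0,0,0,0],[0,0,0,0,0,0]]' | python3 drive.py; echo '[[-15,0,0,0,0,0],[0,-40,0,0,0,0],[0,0,0,0,0,0],[9,0,0,0,0,0],[5,0,0,0,0,0],[2,0,0,0,0,0],[0,0,0,0,0,0],[0,0,0,0,0,0]]' | python3 drive.py
```

```text
time_s: 15.0
ee_pos: [532.8, -116.9, 21.9]
ee_rot: [-179.9, 0.4, 0.0]
force: [-8.6, 1.1, 6.3]
gripper_width: 14.1
gripper_force: 3.9
time_s: 15.8
ee_pos: [533.3, -77.3, 21.7]
ee_rot: [-180.0, 0.5, 0.0]
force: [-8.4, 1.3, 6.8]
gripper_width: 13.6
gripper_force: 4.5
```

```bash
echo '[[-20,0,0,0,0,0],[0,0,-40,0,0,0],[0,0,-40,0,0,0],[16,38,0,0,0,0],[16,38,0,0,0,0],[16,38,0,0,0,0],[18,36,0,0,0,0],[0,0,0,0,0,0]]' | python3 drive.py; echo '[[0,0,40,0,0,0],[0,0,40,0,0,0],[0,0,0,0,0,0],[0,-9,0,0,0,0],[0,-9,0,0,0,0],[0,-5,0,0,0,0],[0,-4,0,0,0,0],[0,0,0,0,0,0]]' | python3 drive.py; echo '[[0,-2,0,0,0,0],[0,-1,0,0,0,0],[0,0,0,0,0,0],[0,0,0,0,0,0]]' | python3 drive.py
```

```text
time_s: 16.6
ee_pos: [585.6, -232.8, 102.0]
ee_rot: [179.8, -0.3, -0.2]
force: [-0.9, 0.6, -0.9]
gripper_width: 14.0
gripper_force: 0.0
time_s: 17.4
ee_pos: [583.3, -199.4, 23.5]
ee_rot: [179.9, -0.2, 0.1]
force: [0.7, -1.6, 1.2]
gripper_width: 14.1
gripper_force: 0.4
time_s: 17.8
ee_pos: [583.2, -199.3, 23.3]
ee_rot: [179.7, -0.2, 0.1]
force: [-0.9, -7.7, 4.2]
gripper_width: 14.3
gripper_force: 4.1
```

```bash
echo '[[0,-2,0,0,0,0],[0,-1,0,0,0,0],[0,0,0,0,0,0],[0,0,0,0,0,0]]' | python3 drive.py; echo '[[0,12,0,0,0,0],[0,6,0,0,0,0],[0,0,-40,0,0,0],[0,0,-45,0,0,0],[0,0,-45,0,0,0],[0,0,-40,0,0,0],[-30,-30,0,0,0,0],[-30,-30,0,0,0,0]]' | python3 drive.py ;echo '[[-20,-10,0,0,0,0],[0,0,0,0,0,0],[0,0,0,0,0,0],[0,0,0,0,0,0]]' | python3 drive.py; python3 - <<'E'
from h import *
import pickle
m=env.camera_model("wrist"); im=env.grab_frame("wrist"); cv2.imwrite("pics/w4.png",im); pickle.dump(m,open("pics/w4.pkl","wb"))
p=np.array([proj(m,(x,y,50)) for x in(545,625) for y in(-190,-45)]); lo=(p.min(0)-5).astype(int); hi=(p.max(0)+5).astype(int); print(lo,hi)
cv2.imwrite("pics/w4c.png",cv2.resize(im[lo[1]:hi[1],lo[0]:hi[0]],None,fx=5,fy=5,interpolation=cv2.INTER_CUBIC)[:600,:800])
E
```

```text
time_s: 18.2
ee_pos: [583.1, -199.2, 23.5]
ee_rot: [179.5, -0.2, 0.2]
force: [-1.8, -15.4, 3.4]
gripper_width: 13.9
gripper_force: 8.3
time_s: 19.0
ee_pos: [522.5, -151.1, 193.0]
ee_rot: [-180.0, -0.2, -0.0]
force: [-0.0, 0.7, -0.6]
gripper_width: 13.7
gripper_force: 0.0
time_s: 19.4
ee_pos: [503.3, -142.1, 191.9]
ee_rot: [180.0, -0.1, 0.0]
force: [-0.1, -0.1, -0.2]
gripper_width: 13.9
gripper_force: 0.0
[159  78] [304 163]
```

View pics/w4c.png

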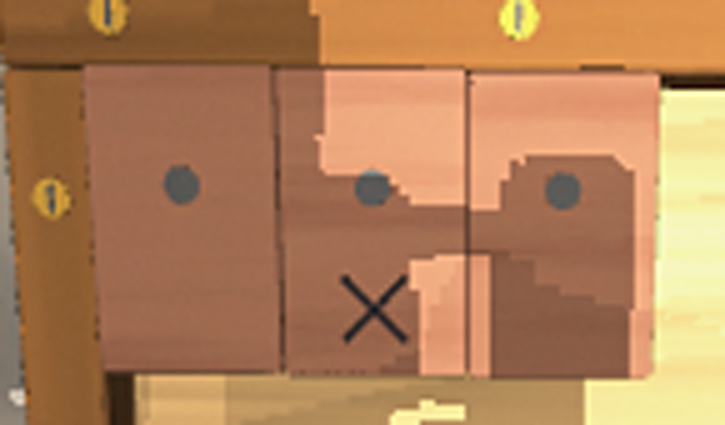

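The row is tight: the hole spacings are equal (crop 181, 372, 562) and the cross is at crop (375,308), i.e. image (234,139.6). Next, measure the meter.

```bash
echo '[[-11,-30,-20,0,0,0],[-11,-30,-20,0,0,0],[-11,-30,-20,0,0,0],[-11,-30,0,0,0,0],[-11,-30,0,0,0,0],[-11,-30,0,0,0,0],[-11,-30,0,0,0,0],[0,0,0,0,0,0]]' | python3 drive.py 70;echo '[[0,0,0,0,0,0],[0,0,0,0,0,0]]' | python3 drive.py; python3 - <<'E'
from h import *
import pickle
m4=pickle.load(open("pics/w4.pkl","rb")); px=(159+375.5/5-.5,78+308.5/5-.5); c=onz(m4,px,50); print("cross",c)
t=env.camera_model("top"); im=env.grab_frame("top"); cv2.imwrite("pics/t2.png",im); print("top proj",proj(t,c))
m=env.camera_model("wrist"); im=env.grab_frame("wrist"); cv2.imwrite("pics/w5.png",im); pickle.dump(m,open("pics/w5.pkl","wb"))
E
```

```text
time_s: 20.25
ee_pos: [424.7, 70.6, 251.9]
ee_rot: [-179.9, 0.0, 0.3]
force: [-0.6, -0.1, -0.5]
gripper_width: 70.0
gripper_force: 0.0
time_s: 20.45
ee_pos: [425.8, 67.6, 251.8]
ee_rot: [180.0, -0.0, 0.0]
force: [-0.3, -0.1, 0.4]
gripper_width: 69.9
gripper_force: 0.0
cross [ 566.28720904 -118.24884962   50.        ]
top proj (np.float64(231.87622672922066), np.float64(182.83049150724622))
```

View pics/w5.png

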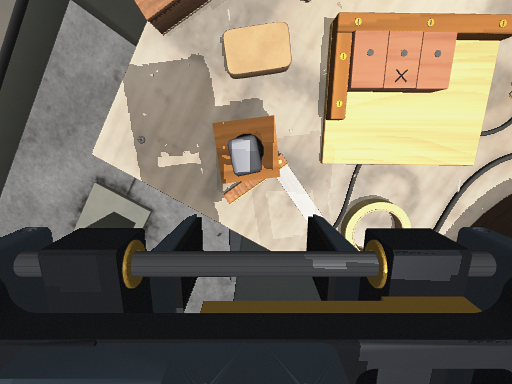

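The wrist view shows the stand top with corners (214,124), (273,117), (278,177), (221,184), the meter handle at about (246,153), and the cross at (401,76). I'll take a second view for height.

```bash
echo '[[0,40,0,0,0,0],[0,40,0,0,0,0],[0,0,0,0,0,0],[0,0,0,0,0,0],[0,0,0,0,0,0]]' | python3 drive.py; python3 - <<'E'
from h import *
import pickle
m=env.camera_model("wrist"); im=env.grab_frame("wrist"); cv2.imwrite("pics/w6.png",im); pickle.dump(m,open("pics/w6.pkl","wb"))
a=cv2.imread("pics/w5.png")
m5=pickle.load(open("pics/w5.pkl","rb"))
q=np.array(proj(m,onz(m5,(246,155),60+40))); lo=(q-[40,45]).astype(int); print(lo)
A=cv2.resize(a[110:200,206:286],None,fx=5,fy=5,interpolation=cv2.INTER_CUBIC)
B=cv2.resize(im[lo[1]:lo[1]+90,lo[0]:lo[0]+80],None,fx=5,fy=5,interpolation=cv2.INTER_CUBIC)
cv2.imwrite("pics/m56.png",np.hstack([A,B]))
E
```

```text
time_s: 21.05
ee_pos: [425.2, -11.5, 251.9]
ee_rot: [-180.0, 0.0, 0.0]
force: [-0.3, -0.2, -0.2]
gripper_width: 70.2
gripper_force: 0.0
[139 109]
```

View pics/m56.png

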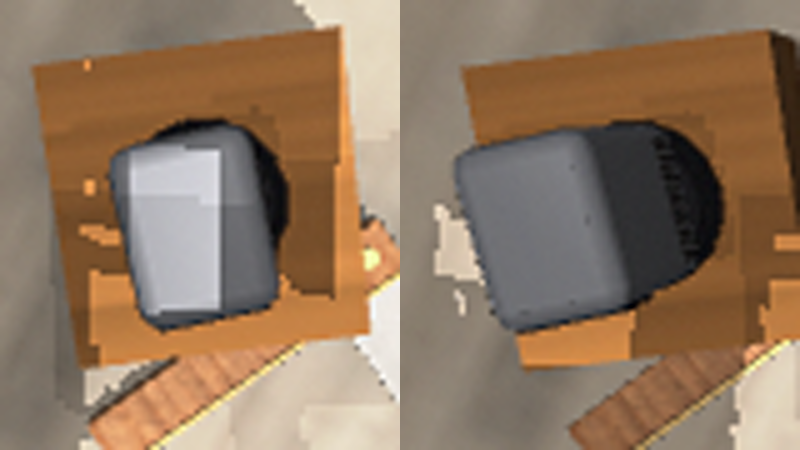

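The two crops show the handle top centred at (197,228) in the left view and (546,229) in the right, turned some 10°. The stand top corners are (35,66), (340,28), (370,333) and (80,366).

```bash
python3 - <<'E'
from h import *
import pickle
a,b,w4=[pickle.load(open(f"pics/w{i}.pkl","rb")) for i in(5,6,4)]
PA=lambda c:((c[0]+.5)/5+206-.5,(c[1]+.5)/5+110-.5)
PB=lambda c:((c[0]-400+.5)/5+139-.5,(c[1]+.5)/5+109-.5)
ca=[(112,155),(245,127),(280,302),(152,328)]; cb=[(457,157),(585,130),(632,303),(510,328)]
for x,y in zip(ca,cb): print(tri(a,PA(x),b,PB(y)))
yw=lambda q:np.degrees(np.arctan2(*((q[0]+q[1]-q[2]-q[3])[[1,0]]))).round(1)
for m,P,c in((a,PA,ca),(b,PB,cb)):
    q=np.array([onz(m,P(k),147) for k in c]); print("handle",q.mean(0).round(1),yw(q))
q=np.array([onz(a,PA(k),60) for k in[(35,66),(340,28),(370,333),(80,366)]]); print("stand",q.mean(0).round(1),yw(q))
A5=cv2.imread("pics/w5.png"); 
im=cv2.cvtColor(A5,cv2.COLOR_BGR2GRAY)[66:87,391:412]; mk=im<70; ys,xs=np.nonzero(mk); p5=((xs.min()+xs.max())/2+391,(ys.min()+ys.max())/2+66)
px=(159+375.5/5-.5,78+308.5/5-.5)
print("cross5",p5,len(xs),onz(a,p5,50),"tri",tri(a,p5,w4,px))
print(env.state()["ee_pos"],env.state()["ee_rot"])
E
```

```text
(array([488.06388325,  94.38174208, 143.00363326]), np.float64(0.04439521703506417))
(array([493.49897755,  67.50120625, 145.17315203]), np.float64(0.22241500731447716))
(array([458.7098423 ,  60.27936377, 145.23142406]), np.float64(0.1980380753490776))
(array([452.93018062,  86.93965297, 142.15220288]), np.float64(0.3942502524594847))
handle [473.5  77.1 147. ] 11.8
handle [473.6  76.2 147. ] 12.2
stand [473.4  77.7  60. ] 6.8
cross5 (np.float64(400.0), np.float64(75.5)) 24 [ 566.10945647 -117.38406017   50.        ] tri (array([ 566.31442339, -118.11765947,   48.56560935]), np.float64(0.13270083434366414))
[425.19072997 -11.2228892  251.89714836] [-1.79981581e+02  6.23242808e-03  8.30379491e-02]
```

```bash
echo '[[24,-44,0,0,0,0],[24.3,-44,0,0,0,0],[0,0,0,0,0,-6],[0,0,0,0,0,-6],[0,0,0,0,0,0],[0,0,40,0,0,0],[0,0,0,0,0,0],[0,0,0,0,0,0]]' | python3 drive.py 70; python3 - <<'E'
from h import *
print(toolmove((473.5,77,96)))
E
```

```text
time_s: 21.9
ee_pos: [472.8, 76.2, 212.1]
ee_rot: [-180.0, 0.1, 12.0]
force: [-0.1, -0.1, 0.0]
gripper_width: 70.1
gripper_force: 0.0
(array([  1. ,  -0.7, 116.1]), array([472.8,  76.2, 212.1]), array([-1.800e+02,  7.000e-02,  1.201e+01]))
```

```bash
echo '[[1,-0.7,30,0,0,0],[0,0,30,0,0,0],[0,0,30,0,0,0],[0,0,26,0,0,0],[0,0,0,0,0,0],[0,0,0,0,0,0]]' | python3 drive.py; echo '[[0,0,0,0,0,0],[0,0,0,0,0,0],[0,0,0,0,0,0],[0,0,0,0,0,0],[0,0,0,0,0,0],[0,0,0,0,0,0]]' | python3 drive.py 20 35
```

```text
time_s: 22.5
ee_pos: [475.3, 77.0, 97.5]
ee_rot: [180.0, -0.1, 12.0]
force: [0.4, -0.1, 0.2]
gripper_width: 70.2
gripper_force: 0.0
time_s: 23.1
ee_pos: [474.0, 77.0, 96.1]
ee_rot: [-180.0, -0.0, 12.0]
force: [-0.3, 0.5, 1.6]
gripper_width: 29.9
gripper_force: 35.0
```

```bash
echo '[[0,0,-5,0,0,0],[0,0,-10,0,0,0],[0,0,-15,0,0,0],[0,0,-20,0,0,0],[0,0,-20,0,0,0],[0,0,-15,0,0,0],[0,0,0,0,0,0],[0,0,0,0,0,0]]' | python3 drive.py; echo '[[0,0,-10,0,0,0],[0,0,0,0,0,0],[0,0,0,0,0,0]]' | python3 drive.py
```

```text
time_s: 23.9
ee_pos: [473.7, 76.8, 181.0]
ee_rot: [180.0, -0.0, 12.1]
force: [-0.5, -0.4, -2.0]
gripper_width: 29.6
gripper_force: 35.0
time_s: 24.2
ee_pos: [473.9, 76.9, 190.8]
ee_rot: [180.0, 0.0, 12.1]
force: [-0.6, -0.3, -2.1]
gripper_width: 29.7
gripper_force: 35.0
```

```bash
echo '[[0,0,0,0,0,6.3],[0,0,0,0,0,6.3],[18,39,0,0,0,0],[18,39,0,0,0,0],[18,39,0,0,0,0],[18,39,0,0,0,0],[18,39,0,0,0,0],[0,0,0,0,0,0]]' | python3 drive.py; echo '[[0,0,20,0,0,0],[0,0,15,0,0,0],[0,0,0,0,0,0],[0,0,0,0,0,0]]' | python3 drive.py; python3 - <<'E'
from h import *
print(toolmove((566.3,-117.7,134)))
t=env.camera_model("top"); s=env.camera_model("scene")
a=env.grab_frame("top"); b=env.grab_frame("scene"); w=env.grab_frame("wrist"); 
for n,i in(("t7",a),("s7",b),("w7",w)): cv2.imwrite(f"pics/{n}.png",i)
q=[proj(c,(566.3,-117.7,110)) for c in(s,t)]; print(q)
cr=lambda i,q,k:cv2.resize(i[int(q[1])-k:int(q[1])+k,int(q[0])-k:int(q[0])+k],(400,400),interpolation=cv2.INTER_CUBIC)
cv2.imwrite("pics/h7.png",np.hstack([cr(b,q[0],50),cr(w,(255,220),100)]))
E
```

```text
time_s: 25.0
ee_pos: [564.0, -123.6, 190.0]
ee_rot: [179.9, -0.1, -0.8]
force: [-0.9, -0.2, -2.5]
gripper_width: 29.9
gripper_force: 35.0
time_s: 25.4
ee_pos: [561.9, -118.5, 155.8]
ee_rot: [-180.0, 0.0, -0.5]
force: [0.7, 0.8, -1.6]
gripper_width: 29.9
gripper_force: 35.0
(array([ 4.4, -0.8, 21.8]), array([ 561.9, -118.5,  155.8]), array([-1.7998e+02,  4.0000e-02, -5.2000e-01]))
[(np.float64(243.87450526763166), np.float64(160.20290313457912)), (np.float64(230.81557633287488), np.float64(178.16734692271856))]
```

View pics/h7.png

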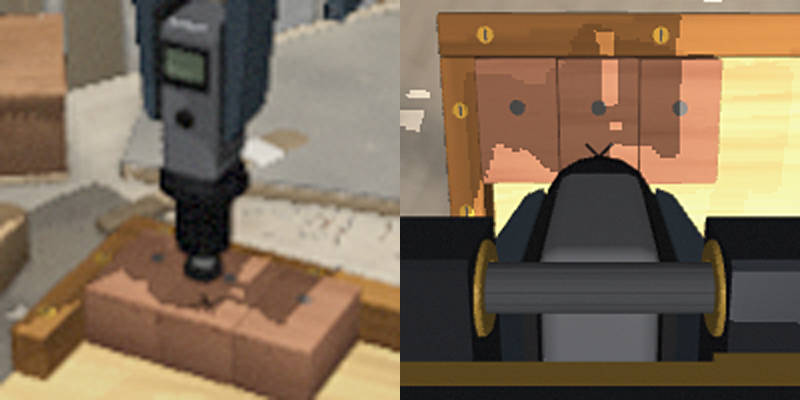

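The left crop shows the upright meter with its foot at crop (203,274) just above the cross at (205,302). The right one shows the cross just beyond the flange rim at crop (600,155).

```bash
python3 - <<'E'
from h import *
s=env.camera_model("scene"); w=env.camera_model("wrist"); t=env.camera_model("top")
print("pad proj",proj(s,(561.9,-118.5,69.7)),"cross proj",proj(s,(566.3,-117.7,50)))
print("nose bottom proj",proj(s,(561.9,-118.5,85.7)),"handle top",proj(s,(561.9,-118.5,207)))
for z in(132.7,119.7): print("flange rim",onz(w,(254.5,197),z)-[22,0,0])
print("cross y seen",onz(w,(155+199/2,120+152/2),50))
# black shaft columns in scene at several rows
im=cv2.imread("pics/s7.png"); g=im.max(2)
for r in range(160,182,2):
    row=g[r,225:262]; print(r,row.tolist())
E
```

```text
pad proj (np.float64(243.16375611505353), np.float64(179.03292696984815)) cross proj (np.float64(243.76339630593847), np.float64(186.18322907307584))
nose bottom proj (np.float64(243.18695443924113), np.float64(172.1108758286544)) handle top (np.float64(243.3794451930976), np.float64(114.67436310361082))
flange rim [ 564.69745664 -118.84150691  132.7       ]
flange rim [ 561.61519031 -118.81671694  119.7       ]
cross y seen [ 568.17519507 -118.69298774   50.        ]
160 [138, 154, 127, 119, 124, 126, 125, 124, 141, 165, 150, 125, 11, 16, 27, 24, 26, 31, 20, 27, 37, 22, 20, 27, 16, 28, 114, 177, 185, 186, 184, 184, 181, 180, 170, 169, 169]
162 [127, 126, 131, 131, 129, 130, 122, 108, 99, 90, 104, 98, 16, 18, 13, 18, 24, 24, 22, 16, 19, 24, 20, 23, 13, 67, 158, 198, 186, 179, 185, 185, 175, 182, 195, 195, 185]
164 [125, 123, 125, 116, 115, 119, 102, 104, 103, 148, 176, 155, 9, 18, 23, 33, 26, 20, 19, 29, 19, 8, 15, 17, 5, 72, 160, 200, 189, 186, 192, 193, 192, 199, 201, 202, 203]
166 [121, 121, 129, 124, 123, 123, 122, 131, 132, 127, 130, 117, 12, 27, 14, 23, 23, 20, 23, 25, 21, 7, 2
[... 614 characters left out ...]
, 124, 124, 112, 70, 65, 82, 113, 125, 127, 126, 122, 84, 26, 59, 60, 52, 54, 54, 49, 30, 83, 124, 122, 115, 115, 110, 110, 137, 171, 157, 150, 154, 142, 108]
176 [124, 124, 123, 124, 121, 124, 122, 118, 118, 122, 121, 129, 125, 109, 26, 32, 59, 82, 95, 97, 87, 47, 26, 63, 109, 124, 119, 116, 144, 181, 191, 186, 189, 179, 145, 118, 125]
178 [118, 121, 127, 124, 126, 126, 125, 122, 126, 125, 128, 123, 124, 114, 46, 25, 20, 26, 32, 25, 22, 28, 31, 65, 96, 97, 106, 136, 184, 192, 195, 187, 150, 120, 120, 125, 124]
180 [192, 176, 178, 180, 165, 124, 126, 127, 127, 130, 128, 126, 128, 123, 122, 113, 102, 79, 76, 53, 77, 101, 116, 115, 92, 92, 100, 132, 161, 157, 151, 118, 123, 121, 128, 121, 118]
```

```bash
echo '[[4.6,-0.4,0,0,0,0],[0,0,8,0,0,0],[0,0,5,0,0,0],[0,0,3,0,0,0],[0,0,0,0,0,0],[0,0,0,0,0,0],[0,0,0,0,0,0]]' | python3 drive.py; python3 - <<'E'
from h import *
print(toolmove((566.5,-118.1,132.1)),env.state()["force"])
E
```

```text
time_s: 26.25
ee_pos: [566.9, -118.7, 140.2]
ee_rot: [180.0, -0.0, -0.5]
force: [-0.0, -0.3, -2.6]
gripper_width: 29.9
gripper_force: 35.0
(array([-0.4, -0.6,  8.1]), array([ 566.9, -118.7,  140.2]), array([ 1.7999e+02, -3.0000e-02, -5.5000e-01])) [-0.01430475 -0.25182342 -2.59726446]
```

```bash
echo '[[-0.3,-0.5,2,0,0,0],[0,0,0,0,0,0],[0,0,0,0,0,0]]' | python3 drive.py; for i in 1; do echo '[[0,0,1,0,0,0],[0,0,0,0,0,0],[0,0,0,0,0,0]]' | python3 drive.py; done; echo '[[0,0,1,0,0,0],[0,0,0,0,0,0],[0,0,0,0,0,0]]' | python3 drive.py;echo '[[0,0,1,0,0,0],[0,0,0,0,0,0],[0,0,0,0,0,0]]' | python3 drive.py
```

```text
time_s: 26.55
ee_pos: [566.4, -118.1, 138.0]
ee_rot: [180.0, -0.0, -0.5]
force: [-0.5, -0.2, -1.4]
gripper_width: 30.0
gripper_force: 35.0
time_s: 26.85
ee_pos: [566.4, -118.1, 136.9]
ee_rot: [180.0, 0.0, -0.5]
force: [-0.8, -0.2, -3.2]
gripper_width: 29.9
gripper_force: 35.0
time_s: 27.15
ee_pos: [566.6, -118.2, 136.1]
ee_rot: [180.0, -0.0, -0.5]
force: [0.3, 0.2, -0.6]
gripper_width: 29.7
gripper_force: 35.0
time_s: 27.45
ee_pos: [566.6, -118.1, 135.1]
ee_rot: [180.0, -0.0, -0.5]
force: [0.2, 0.1, -0.3]
gripper_width: 29.8
gripper_force: 35.0
```

```bash
echo '[[0,0,1,0,0,0],[0,0,0,0,0,0],[0,0,0,0,0,0]]' | python3 drive.py;echo '[[0,0,1,0,0,0],[0,0,0,0,0,0],[0,0,0,0,0,0]]' | python3 drive.py; echo '[[0,0,1,0,0,0],[0,0,0,0,0,0],[0,0,0,0,0,0]]' | python3 drive.py; for i in 1 2 3; do echo '[[0,0,0,0,0,0]]' | python3 drive.py | grep force; done; echo '[[0,0,0,0,0,0]]' | python3 drive.py
```

```text
time_s: 27.75
ee_pos: [566.6, -118.2, 134.1]
ee_rot: [180.0, -0.0, -0.5]
force: [-0.1, 0.4, 0.8]
gripper_width: 30.1
gripper_force: 35.0
time_s: 28.05
ee_pos: [566.6, -118.2, 133.1]
ee_rot: [180.0, -0.0, -0.5]
force: [0.0, 1.0, 0.5]
gripper_width: 29.9
gripper_force: 35.0
time_s: 28.35
ee_pos: [566.6, -118.1, 132.1]
ee_rot: [180.0, -0.0, -0.5]
force: [-0.1, 0.1, 0.6]
gripper_width: 30.0
gripper_force: 35.0
force: [-0.6, -0.3, 1.4]
gripper_force: 35.0
force: [0.7, 0.5, 0.8]
gripper_force: 35.0
force: [0.7, -0.6, 1.4]
gripper_force: 35.0
time_s: 28.75
ee_pos: [566.5, -118.2, 132.0]
ee_rot: [180.0, -0.0, -0.5]
force: [0.0, -0.2, 1.5]
gripper_width: 30.1
gripper_force: 35.0
```

```bash
echo '[[0,0,0.3,0,0,0],[0,0,0,0,0,0],[0,0,0,0,0,0],[0,0,0,0,0,0],[0,0,0,0,0,0]]' | python3 drive.py | sed -n 2,4p; python3 - <<'E'
from h import *
t=env.camera_model("top"); b=env.grab_frame("scene"); w=env.grab_frame("wrist")
cv2.imwrite("pics/s8.png",b); cv2.imwrite("pics/w8.png",w)
cr=lambda i,q,k:cv2.resize(i[int(q[1])-k:int(q[1])+k,int(q[0])-k:int(q[0])+k],(400,400),interpolation=cv2.INTER_CUBIC)
cv2.imwrite("pics/h8.png",np.hstack([cr(b,(244,180),40),cr(w,(255,200),100)]))
E
```

```text
ee_pos: [566.6, -118.1, 131.7]
ee_rot: [180.0, -0.0, -0.5]
force: [0.5, 0.0, 1.6]
```

View pics/h8.png

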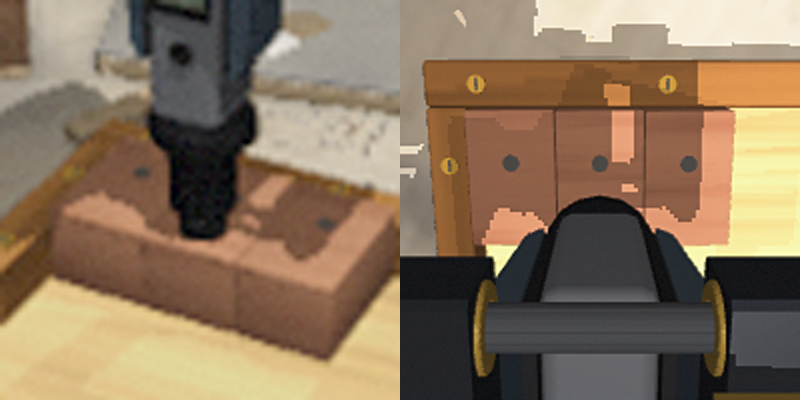

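The foot presses on the middle block where the cross was (left crop (203,232)). The cross is covered by the foot and the row is still tight with its holes evenly spaced, so I'm handing in.

```bash
python3 - <<'E'
from workcell import env
print(env.job_done())
E
```

```text
the job is handed in; nothing more can be done
None
```

The job is handed in at about 29 s of the 61 s allowed: the three blocks are in a tight row against fence and stop, and the meter is held upright on the pencil cross with its foot about halfway in (estimated from about 3.5 N of push and the height); I didn't re-check the jar and cork block in a final picture, but no move went near them.

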